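Index the inlay plate three teeth on and lock it

ROBOT

A 7-joint arm with a two-finger parallel gripper is mounted at the origin on the work surface. World frame = base frame: x ahead of the robot, y to its left, z up, the work surface at z = 0. Lengths are in m, angles in rad, forces in N, time in s.
With the tool pointing down it reaches from about 0.425 to 0.8 m from the base axis. Payload 8.3 kg.
Tool frame: the origin (TCP) lies on the centre line of the jaws, within the pads' length; the fingertips stand 22 mm ahead of it and the grasp point (between the pads) lies 3 mm ahead of it; z points along the fingers, y is the line along which they close (so a half turn about z gives the same grasp; the last joint's range is limited). The gripper opens to 85 mm and grips with 20 to 120 N. Pads are 22 mm wide; open, the fingers measure 114 mm over their backs; the gripper's body (76 mm by 85 mm) begins 54 mm behind the grasp point. The pads swing forward as they close: fully open they stand 13 mm farther back than shut.
Start: joints at [1.175, 0.383, 0.016, 1.37, -0.006, 1.388, -0.046], TCP at [0.204, -0.591, 0.253] pointing down, gripper open.
Joint ranges: [-2.95, 2.95], [-0.25, 2.06], [-1.52, 1.56], [0.18, 2.33], [-1.44, 4.58], [0.02, 2.06], [-3.01, 3.01]. Speed limits (rad/s): [2.39, 2.39, 3.01, 3.01, 3.14, 3.14, 3.14].

INTERFACE

Orientations are given as a rotation vector (axis times angle).
In Python, from rig import arm, grab_frame, job_done, search_frame gives the robot as it stands.
- The arm moves only by the tool servo_tool, never from a script. Its argument "plan" is a list of rows, each an object of numbers: "gripper": the closure, from -1 (fully open) to 1 (shut); "dx", "dy", "dz": the shift along the tool's x, y, z in m; "ax", "ay", "az": the turn, a rotation vector about the tool's x, y, z in units of 5 degrees (1.0 is 5 degrees). A call has exactly 8 rows; each row shifts and turns the commanded pose from where the row before left it, along the tool's axes as they then stand; what a row does not reach is not made up. A row lasts 1/12 s, in which the tool goes at most 41.7 mm and 7.16 degrees, less where a joint would pass 70% of its speed; a pose out of reach is approached as far as the arm can. A call is refused whole if a number of a shift passes 0.0417 or a number of a turn 1, either way. A call with a gripper value outside its range is refused whole. The fingers move at their own pace and stop on an object; "force" is the grip in N (left out, the last holds). Time passes only in rows, so rows that do not move let the fingers close, or fill a call up. It gives the time, the measured TCP pose, the force, the opening and the grip force at its end, in the units of the state.
- arm.observe(): the state, without advancing time (a new reading comes with each control period).
- grab_frame(name): name is "side" or "top"; returns a dict with "pixels" (400x640x3 uint8, red, green, blue), "depth" (400x640 float32, m along the optical axis (not along the pixel's ray), 0 where there is no reading), "fx", "fy", "cx", "cy" (pixels), "k1" (the pictures are not rectified: a ray, as slopes to the right and down, at radius r is drawn at 1 + k1 r^2 times it, then the intrinsics apply), "eye" and "rotation" of the camera in the world. Camera axes: x right, y down, z forward; pixel columns grow to the right and rows downward; lengths in m; the calibration is good to about 2 mm. A picture is of the moment at which its call begins.
- job_done(): hands the job in; it is judged then, once.
Trained networks look in a picture, given as the dict that the camera call returned (one of the last four; its "shot" number tells which), for a name from the list of things; names that differ only in an ending like _2 or _b are one class to them, and where a whole thing is asked for, a point or a joint stands for the part that bears it (a point fixed in the world has none). Each returns a list of dicts, best first, with "score" (0 to 1); they miss things now and then, are a little off and sometimes report something else, mostly with a low value. They report only what shows in the picture. A call takes as long as a camera call.
- search_frame(thing, picture): "position" ([x, y, z] in m, in the coordinates of the camera as it stood for that picture, good to about 4 mm: the middle of the surface that is visible of it).
The state is a dict: "time_s": time; "q": joint angles; "qd": joint speeds; "joint_torque": joint torques, N m; "ee_pos": TCP position; "ee_rot": TCP orientation; "force": force on the tool from outside, world axes, zero at the start; "ft_torque": the same for the moment, N m; "width": finger opening in m; "grip_force": force on a finger pad.
Only numpy, scipy, OpenCV 4.12 (cv2) and the standard library are available. Lean on these libraries where they do the work, as an engineer would, in place of code of your own. Each camera call takes 0.05 s, during which the arm holds its last target. There are 200 camera calls.

TASK

Turn the marble plate on the indexing table three teeth further for the next flowers: pull the locking plunger right up, work the ratchet lever through exactly three full strokes (each to its far stop and then all the way back to rest), and push the plunger fully home again so that the table is locked. Leave the other things on the bench where they are.

Things in the scene. Friction and masses are not known exactly. Their poses are not given: they have to be found in the camera images.
- indexer: Indexing table bolted to a grey base plate, 220 x 270 mm. Origin: on the work surface, on the vertical axis of turntable and lever; z up. On the turntable is glued an octagonal marble plate with blue flowers (150 mm across, top at 63 mm); 12 steel teeth on its rim (30 deg apart, radius 110 mm, tops at 56 mm). In this frame the lever handle is on the -y side, the plunger on the +y axis.
- turntable (a joint): turn of the turntable, rad, about 0 at the start, growing counter-clockwise seen from above; one tooth pitch = 0.5236. Friction (0.35 N m) keeps it where it stands; the plunger, when down, locks it. The lever's pawl drives it.
- lever (a joint): ratchet lever turning about the table's axis: 0 = rest stop, 0.66 rad = far stop, counter-clockwise from above. No spring, stays where left; 2 N at the handle alone, 5 N driving. The first 0.14 rad are idle, then its pawl pushes a tooth; at the stop the table has gone one pitch. Going back, the pawl rides over the next tooth and drops in behind it below 0.11 rad; the table stays.
- lever_grip (a point): point on the lever's handle, an upright dark wooden round bar, 22 mm diameter, 160 mm from the table's axis, from 26 to 125 mm above the work surface; this point is at 100 mm height. A dark steel arm under the turntable carries it. In the indexer's frame it lies in direction -109 degrees (from +x) at lever 0 and -71 degrees at lever 0.66.
- plunger (a joint): vertical locking plunger, m: 0 = fully down between two teeth (locked), 0.035 = fully up, clear of the teeth from 0.027 on. Stays where left (friction 5 N). Its round nose enters when the turntable is within a few degrees of a gap, and centres it.
- plunger_grip (a point): centre of the plunger's black round knob (32 mm diameter, 26 mm tall), 102 mm from the table's axis; at 124 mm height when down (knob from 111 to 137 mm), at 159 mm when up. Moves with the plunger. Under the knob is a grey bracket, 44 mm wide, top at 95 mm, running radially out to its post (outer face 157 mm from the axis).
- mallet: bystander, to be left alone: hammer, 200 mm; origin at the centre of its underside or, for tools, on its length
- chisel: bystander, to be left alone: wood-handled chisel, 175 mm long; origin at the centre of its underside or, for tools, on its length
- glue_jar: bystander, to be left alone: jar with steel lid, 66 mm across, 85 mm tall; origin at the centre of its underside or, for tools, on its length
- chip_bowl: bystander, to be left alone: white bowl, 110 mm across, 45 mm tall; origin at the centre of its underside or, for tools, on its length
- marble_tile: bystander, to be left alone: octagonal white marble tile, 100 mm across, 14 mm thick; origin at the centre of its underside or, for tools, on its length
- dust_brush: bystander, to be left alone: brush, 160 mm; origin at the centre of its underside or, for tools, on its length
- water_bottle: bystander, to be left alone: clear bottle, 70 mm across, 200 mm tall; origin at the centre of its underside or, for tools, on its length

How it is judged:
On the way, in this order (a step that is already met when the one before it is completed fails the run):
1. the locking plunger is pulled up clear of the teeth (value of joint plunger above 0.029 m), for 0.2 s.
2. first stroke: the lever has gone to the end of its stroke and carried the turntable on to 1 tooth pitch(es) (value of joint lever above 0.61 rad and value of joint turntable between 0.4636 and 0.6236 rad), for 0.05 s.
3. after the first stroke the lever is brought back to its rest end (value of joint lever below 0.1 rad and value of joint turntable between 0.4636 and 0.6236 rad and value of joint plunger above 0.02 m), for 0.05 s.
4. second stroke: the lever has gone to the end of its stroke and carried the turntable on to 2 tooth pitch(es) (value of joint lever above 0.61 rad and value of joint turntable between 0.9872 and 1.1472 rad), for 0.05 s.
5. after the second stroke the lever is brought back to its rest end (value of joint lever below 0.1 rad and value of joint turntable between 0.9872 and 1.1472 rad and value of joint plunger above 0.02 m), for 0.05 s.
6. third stroke: the lever has gone to the end of its stroke and carried the turntable on to 3 tooth pitch(es) (value of joint lever above 0.61 rad and value of joint turntable between 1.5108 and 1.6708 rad), for 0.05 s.
7. after the third stroke the lever is brought back to its rest end (value of joint lever below 0.1 rad and value of joint turntable between 1.5108 and 1.6708 rad and value of joint plunger above 0.02 m), for 0.05 s.
8. the plunger is pushed fully home with the turntable three teeth on (value of joint plunger below 0.004 m and value of joint lever between -0.05 and 0.12 rad and value of joint turntable between 1.5208 and 1.6208 rad and velocity of joint turntable below 0.05 rad/s), for 0.2 s.
At the end, for the whole second after the job is handed in: The plunger is down to within 4 mm of fully home, the turntable stands three tooth pitches (1.571 rad) from its start, within 0.05 rad and at rest, and the lever is back within 0.12 rad of its rest end (all of step 8); the robot touches nothing.
It fails at once if the turntable is driven past the third tooth (value of joint turntable above 1.7708 rad).
It fails at once if the turntable is turned backwards (value of joint turntable below -0.1 rad).
It fails at once if one of the bystanders is moved by more than 25 mm (distance of any of mallet, chisel, glue_jar, chip_bowl, marble_tile, dust_brush, water_bottle from where it was at the start of the episode above 0.025 m).
It also fails if it takes over 67 s, if anything falls off the work surface, if the arm or the gripper's body presses on something with over 40 N, if the wrist force passes 120 N, or if a joint passes its speed limit or range.

## Working session

There is one attempt and no reset: what is moved stays moved. The work goes in short steps, Python scripts to look and compute and a tool call to move; the robot and the scene stay as the last step left them, time stands still between calls to the robot, and variables do not carry over. Pictures are saved under pics/ and viewed, at most 10 in all, crops included, and the job is handed in when it is done.

Besides the shell and the picture viewer there is one more tool, called after "Emit:" as a command line: name --argument value ..., lists and objects as JSON in quotes. servo_tool: Moves the arm, as the interface text tells. Its arguments: {"type":"object","properties":{"plan":{"type":"array","items":{"type":"object","properties":{"gripper":{"type":"number"},"dx":{"type":"number"},"dy":{"type":"number"},"dz":{"type":"number"},"ax":{"type":"number"},"ay":{"type":"number"},"az":{"type":"number"}}}},"force":{"type":"number"}},"required":["plan"]}

```bash
mkdir -p pics; cat > h.py <<'E'
import numpy as np, cv2
from rig import arm, grab_frame, job_done, search_frame
def w(f,p): return np.array(f["eye"])+np.array(f["rotation"])@np.array(p)
def save(f,n): cv2.imwrite("pics/"+n,f["pixels"][:,:,::-1])
def find(f,*names):
    for n in names:
        for d in search_frame(n,f)[:2]: print(n,round(d["score"],2),np.round(w(f,d["position"]),3))
def cloud(f):
    v,u=np.mgrid[0:400,0:640]; pts=np.stack([u,v],-1).reshape(-1,1,2).astype(float)
    K=np.array([[f["fx"],0,f["cx"]],[0,f["fy"],f["cy"]],[0,0,1]])
    n=cv2.undistortPoints(pts,K,np.array([f["k1"],0,0,0,0.]),None,None,None).reshape(-1,2) if 0 else cv2.undistortPoints(pts,K,np.array([f["k1"],0,0,0,0.])).reshape(-1,2)
    d=f["depth"].reshape(-1,1); c=np.hstack([n*d,d])
    return (c@np.array(f["rotation"]).T+np.array(f["eye"])).reshape(400,640,3)
E
python3 - <<'E'
from h import *
print({k:np.round(v,3) for k,v in arm.observe().items()})
for n in("top","side"):
    f=grab_frame(n); save(f,n+"0.png"); print(n,f["eye"],np.round(f["rotation"],2).tolist())
    find(f,"indexer","lever_grip","plunger_grip","turntable","mallet","chisel","glue_jar","chip_bowl","marble_tile","dust_brush","water_bottle")
    np.save(n+"0.npy",cloud(f))
E
```

```text
{'time_s': np.float64(0.0), 'q': array([ 1.175,  0.384,  0.016,  1.371, -0.006,  1.388, -0.047]), 'qd': array([-0.002, -0.001, -0.   , -0.002, -0.001, -0.001, -0.   ]), 'joint_torque': array([ 0.0000e+00, -6.2761e+01,  8.4500e-01, -3.7184e+01,  1.7000e-02,
        1.4000e-02, -0.0000e+00]), 'ee_pos': array([ 0.204, -0.59 ,  0.252]), 'ee_rot': array([-3.096e+00, -5.200e-01,  1.000e-03]), 'force': array([-0.49 ,  0.224, -0.814]), 'ft_torque': array([-0.018, -0.011, -0.049]), 'grip_force': np.float64(0.0), 'width': np.float64(0.085)}
top [0.35167551 0.13851036 1.19136757] [-2.12, 2.12, -0.19]
indexer 0.69 [-0.096 -0.309  0.743]
lever_grip 0.54 [-0.379 -0.592  0.461]
plunger_grip 0.69 [ 0.045 -0.168  0.885]
plunger_grip 0.25 [0.343 0.13  1.182]
turntable 0.68 [-0.159 -0.372  0.681]
turntable 0.53 [0.33  0.117 1.17 ]
mallet 0.56 [0.357 0.144 1.197]
chisel 0.56 [-0.206 -0.419  0.634]
glue_jar 0.9 [-0.773 -0.986  0.067]
chip_bowl 0.66 [-0.813 -1.026  0.027]
chip_bowl 0.66 [0.344 0.131 1.184]
marble_tile 0.86 [0.337 0.124 1.177]
marble_tile 0.74 [-0.269 -0.482  0.571]
dust_brush 0.7 [-0.273 -0.486  0.567]
water_bottle 0.58 [1.265 1.052 2.105]Traceback (most recent call last):
  File "<stdin>", line 6, in <module>
  File "h.py", line 13, in cloud
    return (c@np.array(f["rotation"]).T+np.array(f["eye"])).reshape(400,640,3)
            ~~~~~~~~~~~~~~~~~~~~~~~~~~~^~~~~~~~~~~~~~~~~~~
ValueError: operands could not be broadcast together with shapes (256000,) (3,)
```

```bash
sed -i 's/np.array(f\["rotation"\])/cv2.Rodrigues(np.array(f["rotation"],float))[0]/' h.py; sed -i 's/np.array(\[f\["k1"\],0,0,0,0.\]),None,None,None).reshape(-1,2) if 0 else.*/np.array([f["k1"],0,0,0,0.])).reshape(-1,2)/' h.py
python3 - <<'E'
from h import *
for n in("top","side"):
    f=grab_frame(n); save(f,n+"0.png"); print(n,f["eye"])
    find(f,"indexer","lever_grip","plunger_grip","turntable","mallet","chisel","glue_jar","chip_bowl","marble_tile","dust_brush","water_bottle")
    np.save(n+"0.npy",cloud(f))
E
```

```text
top [0.35167551 0.13851036 1.19136757]
indexer 0.59 [0.54  0.011 0.054]
indexer 0.21 [0.737 0.122 0.019]
lever_grip 0.8 [ 0.527 -0.134  0.044]
turntable 0.64 [ 0.555 -0.005  0.064]
mallet 0.64 [0.372 0.054 0.03 ]
chisel 0.74 [ 0.393 -0.192  0.021]
glue_jar 0.58 [ 0.744 -0.098  0.09 ]
chip_bowl 0.58 [ 0.571 -0.296  0.022]
marble_tile 0.75 [0.583 0.255 0.014]
dust_brush 0.83 [0.738 0.122 0.019]
water_bottle 0.94 [0.362 0.481 0.137]
side [0.08868571 0.86181558 0.65607592]
indexer 0.78 [0.531 0.062 0.049]
lever_grip 0.53 [ 0.521 -0.146  0.061]
plunger_grip 0.47 [0.548 0.106 0.128]
turntable 0.57 [0.525 0.021 0.057]
turntable 0.43 [0.348 0.508 0.117]
mallet 0.97 [0.364 0.105 0.026]
chisel 0.67 [ 0.387 -0.175  0.019]
glue_jar 0.61 [ 0.738 -0.083  0.053]
chip_bowl 0.72 [0.527 0.02  0.056]
chip_bowl 0.58 [ 0.571 -0.301  0.034]
marble_tile 0.81 [0.578 0.263 0.005]
dust_brush 0.69 [0.729 0.143 0.016]
water_bottle 0.65 [0.349 0.504 0.117]
water_bottle 0.58 [ 0.386 -0.174  0.018]
```

View pics/top0.png

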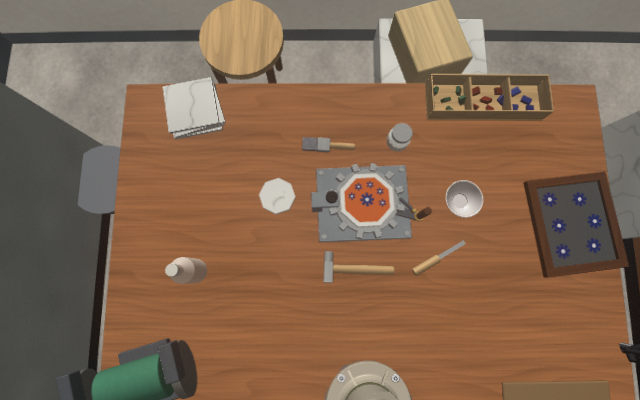

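View pics/side0.png

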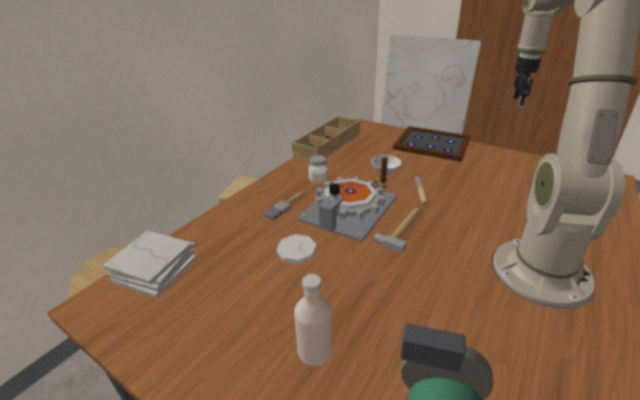

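The top view shows the marble plate at (367,200), the knob at (331,197), the handle top at about (425,212), the mallet at (360,268), the glue jar at (400,135) and the bowl at (464,199). The side view agrees: knob (334,188), handle (384,170).

```bash
python3 - <<'E'
from h import *
for n in("top","side"):
    P=np.load(n+"0.npy").reshape(-1,3); ok=(P[:,0]>.38)&(P[:,0]<.68)&(P[:,1]>-.25)&(P[:,1]<.2)
    P=P[ok]
    def s(l,m): 
        q=P[m]; print(n,l,len(q),np.round(q.mean(0),4) if len(q) else'', np.round((q.max(0)+q.min(0))/2,4) if len(q) else '', np.round(np.ptp(q,axis=0),3) if len(q) else '')
    z=P[:,2]
    s("plate",(z>.060)&(z<.068)&(P[:,1]>-.09)&(P[:,1]<.1))
    s("knobtop",(z>.128)&(P[:,1]>.05))
    s("knoball",(z>.112)&(P[:,1]>.05))
    s("handletop",(z>.118)&(P[:,1]<-.09))
    s("handle",(z>.08)&(z<.135)&(P[:,1]<-.09))
    s("bracket",(z>.085)&(z<.1)&(P[:,1]>.05))
    s("base",(z>.006)&(z<.02))
    # base rect
P=np.load("top0.npy").reshape(-1,3);f=(P[:,2]>.006)&(P[:,0]>.40)&(P[:,0]<.68)&(P[:,1]>-.13)&(P[:,1]<.17)
for zz in (.001,): 
    b=P[f&(P[:,2]<.025)]; print(cv2.minAreaRect((b[:,:2]*1000).astype(np.float32)),np.median(b[:,2]))
f=(P[:,2]>.085)&(P[:,2]<.1)&(P[:,1]>.0)&(P[:,1]<.2)&(P[:,0]>.4)&(P[:,0]<.68)
print(cv2.minAreaRect((P[f][:,:2]*1000).astype(np.float32)))
E
```

```text
top plate 2146 [ 0.5622 -0.0011  0.0644] [0.5644 0.0034 0.064 ] [0.211 0.183 0.008]
top knobtop 112 [0.558  0.1009 0.1379] [0.5586 0.1015 0.1361] [0.032 0.029 0.015]
top knoball 121 [0.5572 0.1011 0.1368] [0.5586 0.1015 0.13  ] [0.032 0.029 0.027]
top handletop 55 [ 0.5213 -0.1525  0.1255] [ 0.5211 -0.1528  0.1243] [0.019 0.021 0.012]
top handle 88 [ 0.5198 -0.1502  0.1155] [ 0.5207 -0.1526  0.1052] [0.02  0.021 0.05 ]
top bracket 303 [0.5546 0.1253 0.0959] [0.5578 0.118  0.0927] [0.046 0.072 0.014]
top base 2825 [0.5417 0.0038 0.0131] [ 0.5296 -0.0254  0.013 ] [0.299 0.449 0.014]
side plate 799 [ 0.5485 -0.0035  0.0635] [0.5617 0.0096 0.0636] [0.154 0.179 0.007]
side knobtop 76 [0.5554 0.1056 0.135 ] [0.5565 0.1031 0.1339] [0.031 0.031 0.011]
side knoball 126 [0.554  0.108  0.1292] [0.5565 0.1034 0.1258] [0.031 0.031 0.027]
side handletop 25 [ 0.5184 -0.1509  0.1234] [ 0.5184 -0.1532  0.1226] [0.017 0.02  0.009]
side handle 94 [ 0.5174 -0.1489  0.1047] [ 0.5194 -0.1525  0.1036] [0.022 0.021 0.047]
side bracket 257 [0.5525 0.1285 0.0935] [0.5559 0.1197 0.0924] [0.045 0.08  0.015]
side base 1365 [0.5143 0.062  0.0121] [ 0.5245 -0.0459  0.013 ] [0.289 0.408 0.014]
((539.5297241210938, 20.119232177734375), (277.76568603515625, 298.9835510253906), 0.24268431961536407) 0.013372506069304402
((557.8582153320312, 117.8828125), (45.63154220581055, 71.75326538085938), 0.22301891446113586)
```

```bash
cat >> h.py <<'E'
def rows(R,p,target,n,turn=True):
    """n rows from pose (R,p) to target with tool y=+X, x=+Y, z down (tool axes before each row's turn)"""
    Rt=np.array([[0,1,0],[1,0,0],[0,0,-1.]]); rv=cv2.Rodrigues(R.T@Rt)[0].ravel(); d=(np.array(target)-p)/n
    for k in range(n):
        Rk=R@cv2.Rodrigues(rv*k/n*turn)[0]; print(k,np.round(Rk.T@d,4))
    print("turn/row units",np.round(np.degrees(rv)/n/5,3))
def go(target,n,turn=True):
    s=arm.observe(); rows(cv2.Rodrigues(np.array(s["ee_rot"]))[0],np.array(s["ee_pos"]),target,n,turn)
E
python3 -c "
from h import *
go([.5575,.102,.20],24)"
```

```text
0 [ 0.0233 -0.0225  0.0022]
1 [ 0.0245 -0.0212  0.0022]
2 [ 0.0255 -0.0199  0.0022]
3 [ 0.0265 -0.0186  0.0022]
4 [ 0.0274 -0.0172  0.0022]
5 [ 0.0283 -0.0158  0.0022]
6 [ 0.0291 -0.0143  0.0022]
7 [ 0.0298 -0.0128  0.0022]
8 [ 0.0304 -0.0112  0.0022]
9 [ 0.0309 -0.0096  0.0022]
10 [ 0.0314 -0.008   0.0022]
11 [ 0.0318 -0.0064  0.0022]
12 [ 0.032  -0.0048  0.0022]
13 [ 0.0322 -0.0031  0.0022]
14 [ 0.0324 -0.0014  0.0022]
15 [0.0324 0.0002 0.0022]
16 [0.0323 0.0019 0.0022]
17 [0.0322 0.0036 0.0022]
18 [0.032  0.0052 0.0022]
19 [0.0317 0.0069 0.0022]
20 [0.0313 0.0085 0.0022]
21 [0.0308 0.0101 0.0022]
22 [0.0302 0.0117 0.0022]
23 [0.0296 0.0132 0.0022]
turn/row units [-0.    -0.    -0.591]
```

Emit:
servo_tool --plan '[{"gripper":-1,"dx":0.0233,"dy":-0.0225,"dz":0.002,"az":-0.59},{"gripper":-1,"dx":0.0245,"dy":-0.0212,"dz":0.002,"az":-0.59},{"gripper":-1,"dx":0.0255,"dy":-0.02,"dz":0.002,"az":-0.59},{"gripper":-1,"dx":0.0265,"dy":-0.0186,"dz":0.002,"az":-0.59},{"gripper":-1,"dx":0.0274,"dy":-0.0172,"dz":0.002,"az":-0.59},{"gripper":-1,"dx":0.0283,"dy":-0.0158,"dz":0.002,"az":-0.59},{"gripper":-1,"dx":0.029,"dy":-0.0143,"dz":0.002,"az":-0.59},{"gripper":-1,"dx":0.0298,"dy":-0.0128,"dz":0.002,"az":-0.59}]'

```text
invalid input
```

Emit:
servo_tool --plan '[{"gripper":-1,"dx":0.0304,"dy":-0.0112,"dz":0.002,"az":-0.59},{"gripper":-1,"dx":0.031,"dy":-0.0096,"dz":0.002,"az":-0.59},{"gripper":-1,"dx":0.0314,"dy":-0.008,"dz":0.002,"az":-0.59},{"gripper":-1,"dx":0.0318,"dy":-0.0064,"dz":0.002,"az":-0.59},{"gripper":-1,"dx":0.032,"dy":-0.0048,"dz":0.002,"az":-0.59},{"gripper":-1,"dx":0.0322,"dy":-0.003,"dz":0.002,"az":-0.59},{"gripper":-1,"dx":0.0324,"dy":-0.0014,"dz":0.002,"az":-0.59},{"gripper":-1,"dx":0.0324,"dy":0,"dz":0.002,"az":-0.59}]'

```text
invalid input
```

Emit:
servo_tool --plan '[{"gripper":-1,"dx":0.0323,"dy":0.002,"dz":0.002,"az":-0.59},{"gripper":-1,"dx":0.0322,"dy":0.0036,"dz":0.002,"az":-0.59},{"gripper":-1,"dx":0.032,"dy":0.0052,"dz":0.002,"az":-0.59},{"gripper":-1,"dx":0.0317,"dy":0.007,"dz":0.002,"az":-0.59},{"gripper":-1,"dx":0.0313,"dy":0.0085,"dz":0.002,"az":-0.59},{"gripper":-1,"dx":0.0308,"dy":0.01,"dz":0.002,"az":-0.59},{"gripper":-1,"dx":0.03,"dy":0.0117,"dz":0.002,"az":-0.59},{"gripper":-1,"dx":0.0296,"dy":0.0132,"dz":0.002,"az":-0.59}]'

```text
invalid input
```

```bash
python3 -c "
from h import *
s=arm.observe();print(s['time_s'],s['ee_pos'],s['q'],s['force'])
go([.5575,.102,.127],8)"
```

```text
1.8 [ 0.20423488 -0.59065839  0.25326645] [ 1.17509384  0.38341716  0.01638273  1.37010454 -0.00632907  1.38822879
 -0.04647346] [-0.07262267 -0.08586241 -1.15584591]
0 [ 0.07   -0.0674  0.0158]
1 [ 0.0796 -0.0558  0.0158]
2 [ 0.0872 -0.0429  0.0158]
3 [ 0.0928 -0.0289  0.0158]
4 [ 0.0961 -0.0143  0.0158]
5 [0.0972 0.0007 0.0158]
6 [0.0959 0.0157 0.0158]
7 [0.0924 0.0303 0.0158]
turn/row units [-0.    -0.    -1.773]
```

Emit:
servo_tool --force 40 --plan '[{"gripper":-1,"dx":0.0233,"dy":-0.0225,"dz":0.002,"ax":0,"ay":0,"az":-0.59},{"gripper":-1,"dx":0.0245,"dy":-0.0212,"dz":0.002,"ax":0,"ay":0,"az":-0.59},{"gripper":-1,"dx":0.0255,"dy":-0.02,"dz":0.002,"ax":0,"ay":0,"az":-0.59},{"gripper":-1,"dx":0.0265,"dy":-0.0186,"dz":0.002,"ax":0,"ay":0,"az":-0.59},{"gripper":-1,"dx":0.0274,"dy":-0.0172,"dz":0.002,"ax":0,"ay":0,"az":-0.59},{"gripper":-1,"dx":0.0283,"dy":-0.0158,"dz":0.002,"ax":0,"ay":0,"az":-0.59},{"gripper":-1,"dx":0.029,"dy":-0.0143,"dz":0.002,"ax":0,"ay":0,"az":-0.59},{"gripper":-1,"dx":0.0298,"dy":-0.0128,"dz":0.002,"ax":0,"ay":0,"az":-0.59}]'

```text
time_s: 2.47
ee_pos: [0.3223, -0.3584, 0.2375]
ee_rot: [2.924, 1.146, 0.0]
force: [1.2, -0.6, 0.2]
width: 0.0854
grip_force: 0.0
```

Emit:
servo_tool --force 40 --plan '[{"gripper":-1,"dx":0.0304,"dy":-0.0112,"dz":0.002,"az":-0.59},{"gripper":-1,"dx":0.031,"dy":-0.0096,"dz":0.002,"az":-0.59},{"gripper":-1,"dx":0.0314,"dy":-0.008,"dz":0.002,"az":-0.59},{"gripper":-1,"dx":0.0318,"dy":-0.0064,"dz":0.002,"az":-0.59},{"gripper":-1,"dx":0.032,"dy":-0.0048,"dz":0.002,"az":-0.59},{"gripper":-1,"dx":0.0322,"dy":-0.003,"dz":0.002,"az":-0.59},{"gripper":-1,"dx":0.0324,"dy":-0.0014,"dz":0.002,"az":-0.59},{"gripper":-1,"dx":0.0324,"dy":0,"dz":0.002,"az":-0.59}]'

```text
invalid input
```

All six keys are needed.

Emit:
servo_tool --plan '[{"gripper":-1,"dx":0.0304,"dy":-0.0112,"dz":0.002,"ax":0,"ay":0,"az":-0.59},{"gripper":-1,"dx":0.031,"dy":-0.0096,"dz":0.002,"ax":0,"ay":0,"az":-0.59},{"gripper":-1,"dx":0.0314,"dy":-0.008,"dz":0.002,"ax":0,"ay":0,"az":-0.59},{"gripper":-1,"dx":0.0318,"dy":-0.0064,"dz":0.002,"ax":0,"ay":0,"az":-0.59},{"gripper":-1,"dx":0.032,"dy":-0.0048,"dz":0.002,"ax":0,"ay":0,"az":-0.59},{"gripper":-1,"dx":0.0322,"dy":-0.003,"dz":0.002,"ax":0,"ay":0,"az":-0.59},{"gripper":-1,"dx":0.0324,"dy":-0.0014,"dz":0.002,"ax":0,"ay":0,"az":-0.59},{"gripper":-1,"dx":0.0324,"dy":0,"dz":0.002,"ax":0,"ay":0,"az":-0.59}]' --force 40

```text
time_s: 3.13
ee_pos: [0.4404, -0.1276, 0.2216]
ee_rot: [2.628, 1.72, 0.001]
force: [0.7, -0.6, -0.2]
width: 0.0856
grip_force: 0.0
```

Emit:
servo_tool --plan '[{"gripper":-1,"dx":0.0323,"dy":0.002,"dz":0.002,"ax":0,"ay":0,"az":-0.59},{"gripper":-1,"dx":0.0322,"dy":0.0036,"dz":0.002,"ax":0,"ay":0,"az":-0.59},{"gripper":-1,"dx":0.032,"dy":0.0052,"dz":0.002,"ax":0,"ay":0,"az":-0.59},{"gripper":-1,"dx":0.0317,"dy":0.007,"dz":0.002,"ax":0,"ay":0,"az":-0.59},{"gripper":-1,"dx":0.0313,"dy":0.0085,"dz":0.002,"ax":0,"ay":0,"az":-0.59},{"gripper":-1,"dx":0.0308,"dy":0.01,"dz":0.002,"ax":0,"ay":0,"az":-0.59},{"gripper":-1,"dx":0.03,"dy":0.0117,"dz":0.002,"ax":0,"ay":0,"az":-0.59},{"gripper":-1,"dx":0.0296,"dy":0.0132,"dz":0.002,"ax":0,"ay":0,"az":-0.59}]' --force 40

```text
time_s: 3.8
ee_pos: [0.5588, 0.1027, 0.2054]
ee_rot: [2.222, 2.221, 0.001]
force: [0.5, -1.0, -0.3]
width: 0.0856
grip_force: 0.0
```

```bash
python3 -c "
from h import *
s=arm.observe();print(s['time_s'],s['ee_pos'],s['q'],s['force'])
go([.5575,.102,.127],8)"
```

```text
3.8 [0.5588226  0.10269771 0.20539815] [ 0.28150462  0.3603425  -0.65999728  1.58006969  0.22795713  1.2789698
 -0.41360596] [ 0.49023704 -1.02091636 -0.31397829]
0 [-0.0001 -0.0002  0.0098]
1 [-0.0001 -0.0002  0.0098]
2 [-0.0001 -0.0002  0.0098]
3 [-0.0001 -0.0002  0.0098]
4 [-0.0001 -0.0002  0.0098]
5 [-0.0001 -0.0002  0.0098]
6 [-0.0001 -0.0002  0.0098]
7 [-0.0001 -0.0002  0.0098]
turn/row units [ 0.001  0.    -0.001]
```

Emit:
servo_tool --plan '[{"gripper":-1,"dx":-0.001,"dy":-0.001,"dz":0.015,"ax":0,"ay":0,"az":0},{"gripper":-1,"dx":0,"dy":0,"dz":0.02,"ax":0,"ay":0,"az":0},{"gripper":-1,"dx":0,"dy":0,"dz":0.02,"ax":0,"ay":0,"az":0},{"gripper":-1,"dx":0,"dy":0,"dz":0.015,"ax":0,"ay":0,"az":0},{"gripper":0,"dx":0,"dy":0,"dz":0.007,"ax":0,"ay":0,"az":0},{"gripper":1,"dx":0,"dy":0,"dz":0,"ax":0,"ay":0,"az":0},{"gripper":1,"dx":0,"dy":0,"dz":0,"ax":0,"ay":0,"az":0},{"gripper":1,"dx":0,"dy":0,"dz":0,"ax":0,"ay":0,"az":0}]' --force 50

```text
time_s: 4.47
ee_pos: [0.5579, 0.1007, 0.1296]
ee_rot: [2.223, 2.218, 0.002]
force: [0.2, -0.1, -0.0]
width: 0.039
grip_force: 0.0
```

Emit:
servo_tool --plan '[{"gripper":1,"dx":0,"dy":0,"dz":0,"ax":0,"ay":0,"az":0},{"gripper":1,"dx":0,"dy":0,"dz":0,"ax":0,"ay":0,"az":0},{"gripper":1,"dx":0,"dy":0,"dz":0,"ax":0,"ay":0,"az":0},{"gripper":1,"dx":0,"dy":0,"dz":-0.009,"ax":0,"ay":0,"az":0},{"gripper":1,"dx":0,"dy":0,"dz":-0.009,"ax":0,"ay":0,"az":0},{"gripper":1,"dx":0,"dy":0,"dz":-0.009,"ax":0,"ay":0,"az":0},{"gripper":1,"dx":0,"dy":0,"dz":-0.008,"ax":0,"ay":0,"az":0},{"gripper":1,"dx":0,"dy":0,"dz":0,"ax":0,"ay":0,"az":0}]' --force 50

```text
time_s: 5.13
ee_pos: [0.5577, 0.1007, 0.1649]
ee_rot: [2.223, 2.218, 0.002]
force: [0.1, -0.4, 2.8]
width: 0.0307
grip_force: 59.3
```

Emit:
servo_tool --plan '[{"gripper":1,"dx":0,"dy":0,"dz":-0.002,"ax":0,"ay":0,"az":0},{"gripper":1,"dx":0,"dy":0,"dz":-0.002,"ax":0,"ay":0,"az":0},{"gripper":1,"dx":0,"dy":0,"dz":0,"ax":0,"ay":0,"az":0},{"gripper":-1,"dx":0,"dy":0,"dz":0,"ax":0,"ay":0,"az":0},{"gripper":-1,"dx":0,"dy":0,"dz":0,"ax":0,"ay":0,"az":0},{"gripper":-1,"dx":0,"dy":0,"dz":0,"ax":0,"ay":0,"az":0},{"gripper":-1,"dx":0,"dy":0,"dz":-0.03,"ax":0,"ay":0,"az":0},{"gripper":-1,"dx":0,"dy":0,"dz":-0.03,"ax":0,"ay":0,"az":0}]' --force 50

```text
time_s: 5.8
ee_pos: [0.5558, 0.1, 0.227]
ee_rot: [-2.222, -2.217, 0.005]
force: [1.2, 0.0, 0.2]
width: 0.0851
grip_force: 0.0
```

```bash
python3 - <<'E'
from h import *
s=arm.observe();print(s['time_s'],s['ee_pos'],s['width'])
f=grab_frame("side"); P=cloud(f).reshape(-1,3)
q=P[(abs(P[:,0]-.5575)<.025)&(abs(P[:,1]-.102)<.025)&(P[:,2]>.1)]; print(np.sort(q[:,2])[::8].round(3))
find(f,"plunger_grip")
go([.519,-.154,.19],8)
E
```

```text
5.8 [0.55584259 0.10000834 0.22704964] 0.08513251796823267
[0.1   0.104 0.106 0.109 0.111 0.114 0.117 0.119 0.121 0.124 0.125 0.128
 0.13  0.131 0.133 0.138 0.143 0.15  0.152 0.155 0.157 0.158 0.161 0.164
 0.166 0.168 0.17  0.171 0.171 0.172 0.172 0.173 0.173 0.28  0.281 0.283
 0.285 0.287 0.289 0.29  0.292 0.293 0.295 0.296 0.297 0.299 0.301 0.302
 0.304 0.305 0.306 0.308 0.308 0.309 0.31  0.312 0.312 0.313 0.314 0.316
 0.317 0.319 0.32  0.321 0.323 0.325 0.372 0.38  0.385 0.388]
plunger_grip 0.58 [0.535 0.067 0.051]
plunger_grip 0.55 [0.55  0.108 0.141]
0 [-0.032  -0.005   0.0053]
1 [-0.032  -0.005   0.0053]
2 [-0.032  -0.005   0.0053]
3 [-0.032  -0.005   0.0053]
4 [-0.0319 -0.005   0.0054]
5 [-0.0319 -0.005   0.0054]
6 [-0.0319 -0.005   0.0054]
7 [-0.0319 -0.005   0.0054]
turn/row units [ 0.012 -0.002 -0.003]
```

Emit:
servo_tool --plan '[{"gripper":-1,"dx":-0.032,"dy":-0.005,"dz":0,"ax":0,"ay":0,"az":0},{"gripper":-1,"dx":-0.032,"dy":-0.005,"dz":0,"ax":0,"ay":0,"az":0},{"gripper":-1,"dx":-0.032,"dy":-0.005,"dz":0,"ax":0,"ay":0,"az":0},{"gripper":-1,"dx":-0.032,"dy":-0.005,"dz":0.01,"ax":0,"ay":0,"az":0},{"gripper":-1,"dx":-0.032,"dy":-0.005,"dz":0.01,"ax":0,"ay":0,"az":0},{"gripper":-1,"dx":-0.032,"dy":-0.005,"dz":0.01,"ax":0,"ay":0,"az":0},{"gripper":-1,"dx":-0.032,"dy":-0.005,"dz":0.01,"ax":0,"ay":0,"az":0},{"gripper":-1,"dx":-0.03,"dy":-0.003,"dz":0,"ax":0,"ay":0,"az":0}]' --force 30

```text
time_s: 6.57
ee_pos: [0.5167, -0.1553, 0.1858]
ee_rot: [-2.223, -2.217, 0.003]
force: [0.5, -0.1, 0.1]
width: 0.0853
grip_force: 0.0
```

```bash
python3 - <<'E'
from h import *
s=arm.observe();print(s['time_s'],s['ee_pos'],s['width'])
f=grab_frame("top"); P=cloud(f).reshape(-1,3)
go([.519,-.1535,.107],8)
C=np.array([.563,-.0005])
for d in range(-109,-68,4):
    a=np.radians(d+3); print(d,np.round(C+.16*np.array([np.cos(a),np.sin(a)]),4))
E
```

```text
6.5667 [ 0.51670635 -0.15528489  0.18580948] 0.08529990673852694
0 [0.0012 0.0004 0.0099]
1 [0.0012 0.0004 0.0099]
2 [0.0012 0.0004 0.0099]
3 [0.0012 0.0004 0.0099]
4 [0.0012 0.0004 0.0099]
5 [0.0012 0.0004 0.0099]
6 [0.0012 0.0004 0.0099]
7 [0.0012 0.0004 0.0099]
turn/row units [-0.004  0.005 -0.016]
-109 [ 0.5189 -0.1543]
-105 [ 0.5297 -0.157 ]
-101 [ 0.5407 -0.1589]
-97 [ 0.5518 -0.1601]
-93 [ 0.563  -0.1605]
-89 [ 0.5742 -0.1601]
-85 [ 0.5853 -0.1589]
-81 [ 0.5963 -0.157 ]
-77 [ 0.6071 -0.1543]
-73 [ 0.6177 -0.1509]
-69 [ 0.6281 -0.1467]
```

Emit:
servo_tool --plan '[{"gripper":-1,"dx":0.001,"dy":0.002,"dz":0.02,"ax":0,"ay":0,"az":0},{"gripper":-1,"dx":0,"dy":0,"dz":0.02,"ax":0,"ay":0,"az":0},{"gripper":-1,"dx":0,"dy":0,"dz":0.02,"ax":0,"ay":0,"az":0},{"gripper":0,"dx":0,"dy":0,"dz":0.018,"ax":0,"ay":0,"az":0},{"gripper":1,"dx":0,"dy":0,"dz":0,"ax":0,"ay":0,"az":0},{"gripper":1,"dx":0,"dy":0,"dz":0,"ax":0,"ay":0,"az":0},{"gripper":1,"dx":0,"dy":0,"dz":0,"ax":0,"ay":0,"az":0},{"gripper":1,"dx":0,"dy":0,"dz":0,"ax":0,"ay":0,"az":0}]' --force 30

```text
time_s: 7.28
ee_pos: [0.5216, -0.1525, 0.111]
ee_rot: [2.222, 2.217, 0.002]
force: [0.1, -0.2, 0.1]
width: 0.0259
grip_force: 0.0
```

Emit:
servo_tool --plan '[{"gripper":1,"dx":0,"dy":0,"dz":0,"ax":0,"ay":0,"az":0},{"gripper":1,"dx":0,"dy":0,"dz":0,"ax":0,"ay":0,"az":0},{"gripper":1,"dx":0,"dy":0,"dz":0,"ax":0,"ay":0,"az":0},{"gripper":1,"dx":-0.0025,"dy":0.01,"dz":0,"ax":0,"ay":0,"az":0},{"gripper":1,"dx":-0.002,"dy":0.011,"dz":0,"ax":0,"ay":0,"az":0},{"gripper":1,"dx":-0.001,"dy":0.011,"dz":0,"ax":0,"ay":0,"az":0},{"gripper":1,"dx":-0.0005,"dy":0.011,"dz":0,"ax":0,"ay":0,"az":0},{"gripper":1,"dx":0,"dy":0,"dz":0,"ax":0,"ay":0,"az":0}]' --force 30

```text
time_s: 7.95
ee_pos: [0.5655, -0.1604, 0.1109]
ee_rot: [2.223, 2.215, 0.0]
force: [0.5, -4.2, 5.2]
width: 0.0214
grip_force: 30.0
```

Emit:
servo_tool --plan '[{"gripper":1,"dx":0,"dy":0.011,"dz":0,"ax":0,"ay":0,"az":0},{"gripper":1,"dx":0.001,"dy":0.011,"dz":0,"ax":0,"ay":0,"az":0},{"gripper":1,"dx":0.002,"dy":0.011,"dz":0,"ax":0,"ay":0,"az":0},{"gripper":1,"dx":0.0025,"dy":0.011,"dz":0,"ax":0,"ay":0,"az":0},{"gripper":1,"dx":0.0035,"dy":0.01,"dz":0,"ax":0,"ay":0,"az":0},{"gripper":1,"dx":0.002,"dy":0.005,"dz":0,"ax":0,"ay":0,"az":0},{"gripper":1,"dx":0,"dy":0,"dz":0,"ax":0,"ay":0,"az":0},{"gripper":1,"dx":0,"dy":0,"dz":0,"ax":0,"ay":0,"az":0}]' --force 30

```text
time_s: 8.62
ee_pos: [0.6204, -0.1517, 0.1107]
ee_rot: [2.227, 2.215, -0.01]
force: [-14.1, -6.8, 13.5]
width: 0.0211
grip_force: 31.7
```

Emit:
servo_tool --plan '[{"gripper":1,"dx":0.001,"dy":0.002,"dz":0,"ax":0,"ay":0,"az":0},{"gripper":1,"dx":0,"dy":0.002,"dz":0,"ax":0,"ay":0,"az":0},{"gripper":1,"dx":0,"dy":0,"dz":0,"ax":0,"ay":0,"az":0},{"gripper":1,"dx":0,"dy":0,"dz":0,"ax":0,"ay":0,"az":0},{"gripper":1,"dx":0,"dy":0,"dz":0,"ax":0,"ay":0,"az":0},{"gripper":1,"dx":0,"dy":0,"dz":0,"ax":0,"ay":0,"az":0},{"gripper":1,"dx":0,"dy":0,"dz":0,"ax":0,"ay":0,"az":0},{"gripper":1,"dx":0,"dy":0,"dz":0,"ax":0,"ay":0,"az":0}]' --force 30

```text
time_s: 9.28
ee_pos: [0.6206, -0.1517, 0.1105]
ee_rot: [-2.227, -2.211, 0.02]
force: [-33.9, -7.7, 25.0]
width: 0.021
grip_force: 35.0
```

```bash
python3 - <<'E'
from h import *
f=grab_frame("top"); save(f,"top1.png"); cv2.imwrite("pics/c1.png",cv2.resize(f["pixels"][130:260,290:450,::-1],(800,650))[:600])
E
```

```text
(no output)
```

View pics/c1.png

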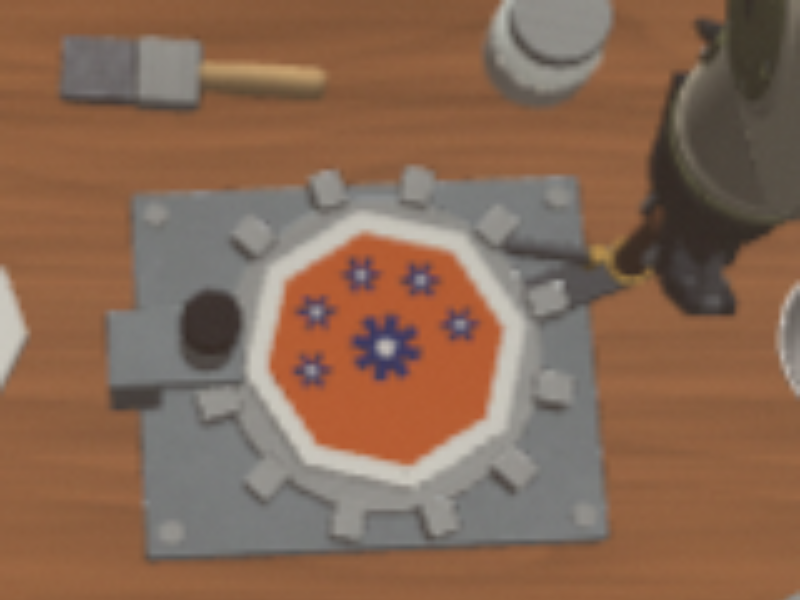

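The plunger knob is up at (210,320) in the crop, and the lever is at its far stop (force rises without motion). The plate has turned about one pitch. Now bringing the lever back.

Emit:
servo_tool --plan '[{"gripper":1,"dx":-0.005,"dy":-0.0125,"dz":0,"ax":0,"ay":0,"az":0},{"gripper":1,"dx":-0.0035,"dy":-0.0125,"dz":0,"ax":0,"ay":0,"az":0},{"gripper":1,"dx":-0.0025,"dy":-0.0125,"dz":0,"ax":0,"ay":0,"az":0},{"gripper":1,"dx":-0.002,"dy":-0.0125,"dz":0,"ax":0,"ay":0,"az":0},{"gripper":1,"dx":-0.001,"dy":-0.0125,"dz":0,"ax":0,"ay":0,"az":0},{"gripper":1,"dx":0.0005,"dy":-0.0125,"dz":0,"ax":0,"ay":0,"az":0},{"gripper":1,"dx":0.001,"dy":-0.0125,"dz":0,"ax":0,"ay":0,"az":0},{"gripper":1,"dx":0.002,"dy":-0.0125,"dz":0,"ax":0,"ay":0,"az":0}]' --force 30

```text
time_s: 10.0
ee_pos: [0.5274, -0.1585, 0.1107]
ee_rot: [2.224, 2.214, 0.003]
force: [3.4, -2.9, 1.0]
width: 0.0215
grip_force: 31.5
```

Emit:
servo_tool --plan '[{"gripper":1,"dx":0.0025,"dy":-0.0075,"dz":0,"ax":0,"ay":0,"az":0},{"gripper":1,"dx":0.0005,"dy":-0.002,"dz":0,"ax":0,"ay":0,"az":0},{"gripper":1,"dx":0,"dy":0,"dz":0,"ax":0,"ay":0,"az":0},{"gripper":1,"dx":0,"dy":0,"dz":0,"ax":0,"ay":0,"az":0},{"gripper":1,"dx":0,"dy":0,"dz":0,"ax":0,"ay":0,"az":0},{"gripper":1,"dx":0,"dy":0,"dz":0,"ax":0,"ay":0,"az":0},{"gripper":1,"dx":0,"dy":0,"dz":0,"ax":0,"ay":0,"az":0},{"gripper":1,"dx":0,"dy":0,"dz":0,"ax":0,"ay":0,"az":0}]' --force 30

```text
time_s: 10.67
ee_pos: [0.5179, -0.1555, 0.1106]
ee_rot: [2.224, 2.215, -0.0]
force: [-1.2, -6.0, 7.4]
width: 0.0214
grip_force: 32.1
```

Emit:
servo_tool --plan '[{"gripper":1,"dx":-0.003,"dy":0.0095,"dz":0,"ax":0,"ay":0,"az":0},{"gripper":1,"dx":-0.002,"dy":0.0125,"dz":0,"ax":0,"ay":0,"az":0},{"gripper":1,"dx":-0.001,"dy":0.0125,"dz":0,"ax":0,"ay":0,"az":0},{"gripper":1,"dx":-0.0005,"dy":0.0125,"dz":0,"ax":0,"ay":0,"az":0},{"gripper":1,"dx":0.001,"dy":0.0125,"dz":0,"ax":0,"ay":0,"az":0},{"gripper":1,"dx":0.002,"dy":0.0125,"dz":0,"ax":0,"ay":0,"az":0},{"gripper":1,"dx":0.0025,"dy":0.0125,"dz":0,"ax":0,"ay":0,"az":0},{"gripper":1,"dx":0.0035,"dy":0.0125,"dz":0,"ax":0,"ay":0,"az":0}]' --force 30

```text
time_s: 11.33
ee_pos: [0.6143, -0.1536, 0.1102]
ee_rot: [2.224, 2.217, -0.004]
force: [-4.5, -8.2, 10.2]
width: 0.0212
grip_force: 32.8
```

Emit:
servo_tool --plan '[{"gripper":1,"dx":0.003,"dy":0.007,"dz":0,"ax":0,"ay":0,"az":0},{"gripper":1,"dx":0.002,"dy":0.003,"dz":0,"ax":0,"ay":0,"az":0},{"gripper":1,"dx":0,"dy":0.002,"dz":0,"ax":0,"ay":0,"az":0},{"gripper":1,"dx":0,"dy":0,"dz":0,"ax":0,"ay":0,"az":0},{"gripper":1,"dx":0,"dy":0,"dz":0,"ax":0,"ay":0,"az":0},{"gripper":1,"dx":0,"dy":0,"dz":0,"ax":0,"ay":0,"az":0},{"gripper":1,"dx":0,"dy":0,"dz":0,"ax":0,"ay":0,"az":0},{"gripper":1,"dx":0,"dy":0,"dz":0,"ax":0,"ay":0,"az":0}]' --force 30

```text
time_s: 12.0
ee_pos: [0.6206, -0.1511, 0.1099]
ee_rot: [-2.225, -2.211, 0.019]
force: [-30.4, -8.1, 24.5]
width: 0.0211
grip_force: 36.7
```

Emit:
servo_tool --plan '[{"gripper":1,"dx":-0.005,"dy":-0.0125,"dz":0,"ax":0,"ay":0,"az":0},{"gripper":1,"dx":-0.0035,"dy":-0.0125,"dz":0,"ax":0,"ay":0,"az":0},{"gripper":1,"dx":-0.0025,"dy":-0.0125,"dz":0,"ax":0,"ay":0,"az":0},{"gripper":1,"dx":-0.002,"dy":-0.0125,"dz":0,"ax":0,"ay":0,"az":0},{"gripper":1,"dx":-0.001,"dy":-0.0125,"dz":0,"ax":0,"ay":0,"az":0},{"gripper":1,"dx":0.0005,"dy":-0.0125,"dz":0,"ax":0,"ay":0,"az":0},{"gripper":1,"dx":0.001,"dy":-0.0125,"dz":0,"ax":0,"ay":0,"az":0},{"gripper":1,"dx":0.002,"dy":-0.0125,"dz":0,"ax":0,"ay":0,"az":0}]' --force 30

```text
time_s: 12.67
ee_pos: [0.5268, -0.1579, 0.11]
ee_rot: [2.223, 2.216, 0.002]
force: [3.3, -5.4, 2.2]
width: 0.0214
grip_force: 32.5
```

Emit:
servo_tool --plan '[{"gripper":1,"dx":0.0025,"dy":-0.007,"dz":0,"ax":0,"ay":0,"az":0},{"gripper":1,"dx":0.0005,"dy":-0.002,"dz":0,"ax":0,"ay":0,"az":0},{"gripper":1,"dx":0,"dy":0,"dz":0,"ax":0,"ay":0,"az":0},{"gripper":1,"dx":0,"dy":0,"dz":0,"ax":0,"ay":0,"az":0},{"gripper":1,"dx":0,"dy":0,"dz":0,"ax":0,"ay":0,"az":0},{"gripper":1,"dx":0,"dy":0,"dz":0,"ax":0,"ay":0,"az":0},{"gripper":1,"dx":0,"dy":0,"dz":0,"ax":0,"ay":0,"az":0},{"gripper":1,"dx":0,"dy":0,"dz":0,"ax":0,"ay":0,"az":0}]' --force 30

```text
time_s: 13.33
ee_pos: [0.5172, -0.155, 0.11]
ee_rot: [2.224, 2.218, -0.002]
force: [-2.6, -6.0, 6.7]
width: 0.0208
grip_force: 32.9
```

```bash
python3 - <<'E'
from h import *
f=grab_frame("top"); save(f,"top2.png"); cv2.imwrite("pics/c2.png",cv2.resize(f["pixels"][130:260,290:450,::-1],(800,650))[:600])
E
```

```text
(no output)
```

View pics/c2.png

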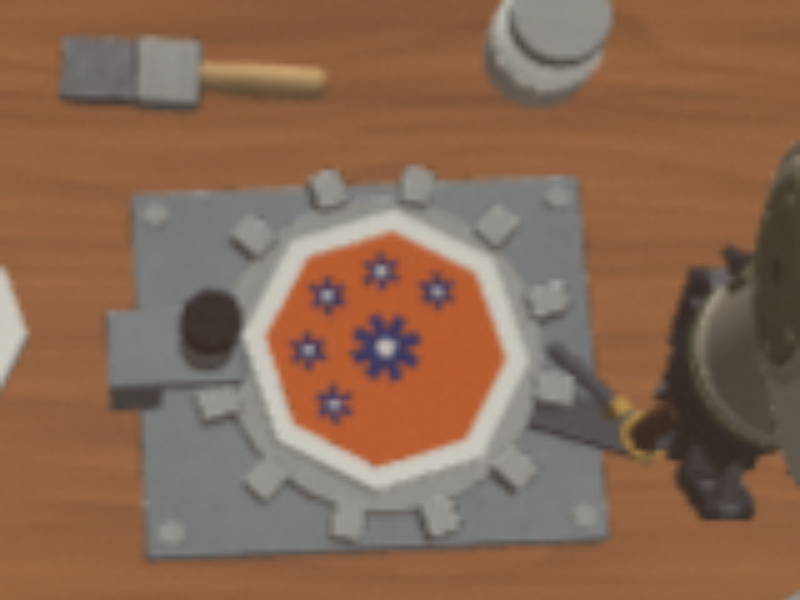

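The flowers moved on another ~30° with the tooth ring in the same pattern, and the lever is at rest with its handle at (640,435). That makes two pitches, so on to the third stroke.

Emit:
servo_tool --plan '[{"gripper":1,"dx":-0.003,"dy":0.0095,"dz":0,"ax":0,"ay":0,"az":0},{"gripper":1,"dx":-0.002,"dy":0.0125,"dz":0,"ax":0,"ay":0,"az":0},{"gripper":1,"dx":-0.001,"dy":0.0125,"dz":0,"ax":0,"ay":0,"az":0},{"gripper":1,"dx":-0.0005,"dy":0.0125,"dz":0,"ax":0,"ay":0,"az":0},{"gripper":1,"dx":0.001,"dy":0.0125,"dz":0,"ax":0,"ay":0,"az":0},{"gripper":1,"dx":0.002,"dy":0.0125,"dz":0,"ax":0,"ay":0,"az":0},{"gripper":1,"dx":0.0025,"dy":0.0125,"dz":0,"ax":0,"ay":0,"az":0},{"gripper":1,"dx":0.0035,"dy":0.0125,"dz":0,"ax":0,"ay":0,"az":0}]' --force 30

```text
time_s: 14.05
ee_pos: [0.6141, -0.1533, 0.1097]
ee_rot: [2.224, 2.218, -0.004]
force: [-5.6, -3.8, 8.2]
width: 0.0211
grip_force: 33.2
```

Emit:
servo_tool --plan '[{"gripper":1,"dx":0.003,"dy":0.007,"dz":0,"ax":0,"ay":0,"az":0},{"gripper":1,"dx":0.002,"dy":0.003,"dz":0,"ax":0,"ay":0,"az":0},{"gripper":1,"dx":0,"dy":0.002,"dz":0,"ax":0,"ay":0,"az":0},{"gripper":1,"dx":0,"dy":0,"dz":0,"ax":0,"ay":0,"az":0},{"gripper":1,"dx":0,"dy":0,"dz":0,"ax":0,"ay":0,"az":0},{"gripper":1,"dx":0,"dy":0,"dz":0,"ax":0,"ay":0,"az":0},{"gripper":1,"dx":0,"dy":0,"dz":0,"ax":0,"ay":0,"az":0},{"gripper":1,"dx":0,"dy":0,"dz":0,"ax":0,"ay":0,"az":0}]' --force 30

```text
time_s: 14.72
ee_pos: [0.6206, -0.1507, 0.1094]
ee_rot: [-2.224, -2.211, 0.019]
force: [-29.2, -8.6, 22.1]
width: 0.0213
grip_force: 36.9
```

Emit:
servo_tool --plan '[{"gripper":1,"dx":-0.005,"dy":-0.0125,"dz":0,"ax":0,"ay":0,"az":0},{"gripper":1,"dx":-0.0035,"dy":-0.0125,"dz":0,"ax":0,"ay":0,"az":0},{"gripper":1,"dx":-0.0025,"dy":-0.0125,"dz":0,"ax":0,"ay":0,"az":0},{"gripper":1,"dx":-0.002,"dy":-0.0125,"dz":0,"ax":0,"ay":0,"az":0},{"gripper":1,"dx":-0.001,"dy":-0.0125,"dz":0,"ax":0,"ay":0,"az":0},{"gripper":1,"dx":0.0005,"dy":-0.0125,"dz":0,"ax":0,"ay":0,"az":0},{"gripper":1,"dx":0.001,"dy":-0.0125,"dz":0,"ax":0,"ay":0,"az":0},{"gripper":1,"dx":0.002,"dy":-0.0125,"dz":0,"ax":0,"ay":0,"az":0}]' --force 30

```text
time_s: 15.38
ee_pos: [0.5267, -0.1565, 0.1096]
ee_rot: [2.223, 2.218, 0.003]
force: [3.2, -5.5, -0.1]
width: 0.0207
grip_force: 32.5
```

Emit:
servo_tool --plan '[{"gripper":1,"dx":0.0025,"dy":-0.007,"dz":0,"ax":0,"ay":0,"az":0},{"gripper":1,"dx":0.0005,"dy":-0.002,"dz":0,"ax":0,"ay":0,"az":0},{"gripper":1,"dx":0,"dy":0,"dz":0,"ax":0,"ay":0,"az":0},{"gripper":1,"dx":0,"dy":0,"dz":0,"ax":0,"ay":0,"az":0},{"gripper":-1,"dx":0,"dy":0,"dz":0,"ax":0,"ay":0,"az":0},{"gripper":-1,"dx":0,"dy":0,"dz":0,"ax":0,"ay":0,"az":0},{"gripper":-1,"dx":0,"dy":0,"dz":0,"ax":0,"ay":0,"az":0},{"gripper":-1,"dx":0,"dy":0,"dz":0,"ax":0,"ay":0,"az":0}]' --force 30

```text
time_s: 16.05
ee_pos: [0.5171, -0.1533, 0.109]
ee_rot: [-2.222, -2.219, -0.0]
force: [-0.7, -0.0, -0.0]
width: 0.0688
grip_force: 0.0
```

Emit:
servo_tool --plan '[{"gripper":-1,"dx":0,"dy":0,"dz":-0.03,"ax":0,"ay":0,"az":0},{"gripper":-1,"dx":0,"dy":0,"dz":-0.03,"ax":0,"ay":0,"az":0},{"gripper":-1,"dx":0,"dy":0,"dz":-0.03,"ax":0,"ay":0,"az":0},{"gripper":-1,"dx":0.01,"dy":0.002,"dz":-0.03,"ax":0,"ay":0,"az":0},{"gripper":-1,"dx":0.03,"dy":0.005,"dz":0,"ax":0,"ay":0,"az":0},{"gripper":-1,"dx":0.03,"dy":0.005,"dz":0,"ax":0,"ay":0,"az":0},{"gripper":-1,"dx":0.03,"dy":0.005,"dz":0,"ax":0,"ay":0,"az":0},{"gripper":-1,"dx":0.03,"dy":0.005,"dz":0,"ax":0,"ay":0,"az":0}]' --force 50

```text
time_s: 16.72
ee_pos: [0.5394, -0.0225, 0.2295]
ee_rot: [2.224, 2.219, 0.001]
force: [0.6, -0.3, 0.5]
width: 0.0857
grip_force: 0.0
```

```bash
python3 - <<'E'
from h import *
s=arm.observe(); print(s['time_s'],s['ee_pos'],s['width'])
f=grab_frame("top"); save(f,"top3.png"); cv2.imwrite("pics/c3.png",cv2.resize(f["pixels"][130:260,290:450,::-1],(800,650))[:600])
P=cloud(f).reshape(-1,3); q=P[(P[:,2]>.118)&(P[:,2]<.135)&(P[:,1]<-.12)&(P[:,1]>-.19)&(abs(P[:,0]-.53)<.04)]; print(len(q),q.mean(0))
go([.5575,.1015,.21],4)
E
```

```text
16.7167 [ 0.53941532 -0.02248481  0.22951713] 0.08569327589380214
0 [nan nan nan]
0 [0.0289 0.0046 0.0051]
1 [0.0289 0.0046 0.005 ]
2 [0.029  0.0045 0.005 ]
3 [0.029  0.0045 0.005 ]
turn/row units [ 0.003 -0.011  0.017]<stdin>:4: RuntimeWarning: Mean of empty slice.
  ret = um.true_divide(
```

View pics/c3.png

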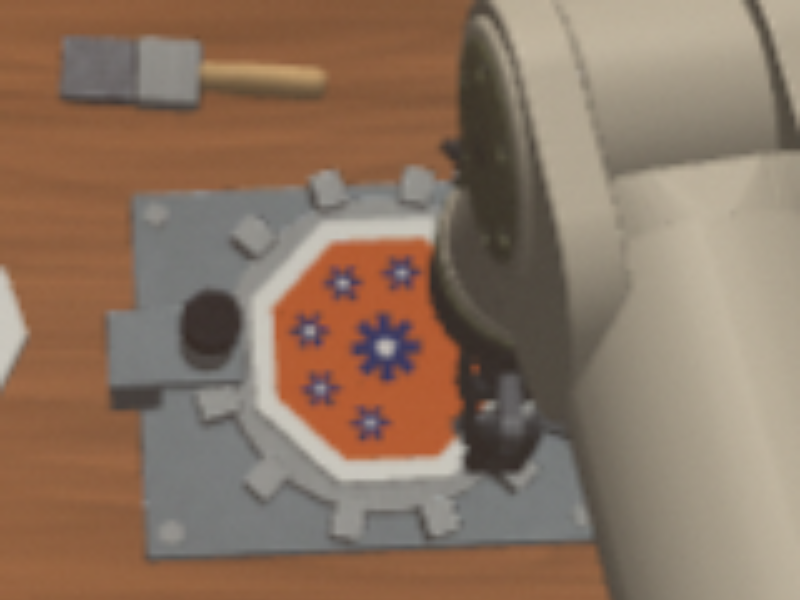

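Three pitches are on: the plate octagon is squared off and the flowers moved on again, with the knob up at (210,320). Now over to the knob.

Emit:
servo_tool --plan '[{"gripper":-1,"dx":0.029,"dy":0.0045,"dz":0,"ax":0,"ay":0,"az":0},{"gripper":-1,"dx":0.029,"dy":0.0045,"dz":0,"ax":0,"ay":0,"az":0},{"gripper":-1,"dx":0.029,"dy":0.0045,"dz":0,"ax":0,"ay":0,"az":0},{"gripper":-1,"dx":0.029,"dy":0.0045,"dz":0,"ax":0,"ay":0,"az":0},{"gripper":-1,"dx":0,"dy":0,"dz":0,"ax":0,"ay":0,"az":0},{"gripper":-1,"dx":0,"dy":0,"dz":0.01,"ax":0,"ay":0,"az":0},{"gripper":-1,"dx":0,"dy":0,"dz":0.01,"ax":0,"ay":0,"az":0},{"gripper":-1,"dx":0,"dy":0,"dz":0,"ax":0,"ay":0,"az":0}]' --force 60

```text
time_s: 17.43
ee_pos: [0.5565, 0.0899, 0.2061]
ee_rot: [-2.225, -2.215, 0.006]
force: [0.2, -0.6, -0.3]
width: 0.0853
grip_force: 0.0
```

Emit:
servo_tool --plan '[{"gripper":-1,"dx":0.0115,"dy":0.001,"dz":0,"ax":0,"ay":0,"az":0},{"gripper":-1,"dx":0,"dy":0,"dz":0.012,"ax":0,"ay":0,"az":0},{"gripper":-1,"dx":0,"dy":0,"dz":0.015,"ax":0,"ay":0,"az":0},{"gripper":-1,"dx":0,"dy":0,"dz":0.014,"ax":0,"ay":0,"az":0},{"gripper":0,"dx":0,"dy":0,"dz":0,"ax":0,"ay":0,"az":0},{"gripper":1,"dx":0,"dy":0,"dz":0,"ax":0,"ay":0,"az":0},{"gripper":1,"dx":0,"dy":0,"dz":0,"ax":0,"ay":0,"az":0},{"gripper":1,"dx":0,"dy":0,"dz":0,"ax":0,"ay":0,"az":0}]' --force 60

```text
time_s: 18.1
ee_pos: [0.5592, 0.1037, 0.1693]
ee_rot: [2.223, 2.218, 0.002]
force: [0.2, 0.5, -0.2]
width: 0.0385
grip_force: 0.0
```

Emit:
servo_tool --plan '[{"gripper":1,"dx":0,"dy":0,"dz":0,"ax":0,"ay":0,"az":0},{"gripper":1,"dx":0,"dy":0,"dz":0,"ax":0,"ay":0,"az":0},{"gripper":1,"dx":0,"dy":0,"dz":0,"ax":0,"ay":0,"az":0},{"gripper":1,"dx":0,"dy":0,"dz":0.006,"ax":0,"ay":0,"az":0},{"gripper":1,"dx":0,"dy":0,"dz":0.006,"ax":0,"ay":0,"az":0},{"gripper":1,"dx":0,"dy":0,"dz":0.006,"ax":0,"ay":0,"az":0},{"gripper":1,"dx":0,"dy":0,"dz":0.006,"ax":0,"ay":0,"az":0},{"gripper":1,"dx":0,"dy":0,"dz":0.006,"ax":0,"ay":0,"az":0}]' --force 60

```text
time_s: 18.77
ee_pos: [0.5579, 0.1037, 0.1387]
ee_rot: [-2.223, -2.219, 0.001]
force: [-6.2, -0.9, 3.2]
width: 0.0303
grip_force: 59.6
```

Emit:
servo_tool --plan '[{"gripper":1,"dx":0,"dy":0,"dz":0.004,"ax":0,"ay":0,"az":0},{"gripper":1,"dx":0,"dy":0,"dz":0.003,"ax":0,"ay":0,"az":0},{"gripper":1,"dx":0,"dy":0,"dz":0.002,"ax":0,"ay":0,"az":0},{"gripper":1,"dx":0,"dy":0,"dz":0.001,"ax":0,"ay":0,"az":0},{"gripper":1,"dx":0,"dy":0,"dz":0,"ax":0,"ay":0,"az":0},{"gripper":1,"dx":0,"dy":0,"dz":0,"ax":0,"ay":0,"az":0},{"gripper":1,"dx":0,"dy":0,"dz":0,"ax":0,"ay":0,"az":0},{"gripper":1,"dx":0,"dy":0,"dz":0,"ax":0,"ay":0,"az":0}]' --force 60

```text
time_s: 19.43
ee_pos: [0.5582, 0.1039, 0.1345]
ee_rot: [2.221, 2.217, -0.001]
force: [-25.7, -6.6, 49.3]
width: 0.0301
grip_force: 64.6
```

Emit:
servo_tool --plan '[{"gripper":1,"dx":0,"dy":0,"dz":-0.002,"ax":0,"ay":0,"az":0},{"gripper":1,"dx":0,"dy":0,"dz":-0.002,"ax":0,"ay":0,"az":0},{"gripper":-1,"dx":0,"dy":0,"dz":0,"ax":0,"ay":0,"az":0},{"gripper":-1,"dx":0,"dy":0,"dz":0,"ax":0,"ay":0,"az":0},{"gripper":-1,"dx":0,"dy":0,"dz":0,"ax":0,"ay":0,"az":0},{"gripper":-1,"dx":0,"dy":0,"dz":-0.03,"ax":0,"ay":0,"az":0},{"gripper":-1,"dx":0,"dy":0,"dz":-0.03,"ax":0,"ay":0,"az":0},{"gripper":-1,"dx":0,"dy":0,"dz":-0.03,"ax":0,"ay":0,"az":0}]' --force 60

```text
time_s: 20.1
ee_pos: [0.5584, 0.1034, 0.223]
ee_rot: [-2.223, -2.218, 0.001]
force: [0.9, 0.6, -0.6]
width: 0.0855
grip_force: 0.0
```

```bash
python3 - <<'E'
from h import *
s=arm.observe(); print(s['time_s'],s['ee_pos'],s['width'])
f=grab_frame("side"); P=cloud(f)
for Q in (np.load("side0.npy"),P):
    Q=Q.reshape(-1,3)
    q=Q[(abs(Q[:,0]-.5575)<.022)&(abs(Q[:,1]-.102)<.022)&(Q[:,2]>.1)&(Q[:,2]<.19)]; print(np.sort(q[:,2])[::8].round(4))
    q=Q[(Q[:,2]>.08)&(Q[:,2]<.135)&(Q[:,1]<-.12)&(Q[:,1]>-.19)&(abs(Q[:,0]-.53)<.04)]; print(len(q),q.mean(0))
cv2.imwrite("pics/c4.png",cv2.resize(f["pixels"][130:250,270:430,::-1],(800,600)))
E
```

```text
20.1 [0.55843397 0.10344652 0.22302898] 0.08551456062628669
[0.1001 0.1048 0.1129 0.1164 0.1188 0.1205 0.123  0.1261 0.1285 0.1309
 0.1324 0.135  0.1357 0.136  0.1366 0.1369 0.1373 0.1382]
94 [ 0.51742842 -0.14894991  0.10473871]
[0.1004 0.1039 0.1131 0.1157 0.118  0.1207 0.123  0.1251 0.1273 0.1297
 0.1321 0.134  0.1354 0.1363 0.1367 0.1371 0.1375 0.1381]
93 [ 0.51412891 -0.14817457  0.10597718]
```

View pics/c4.png

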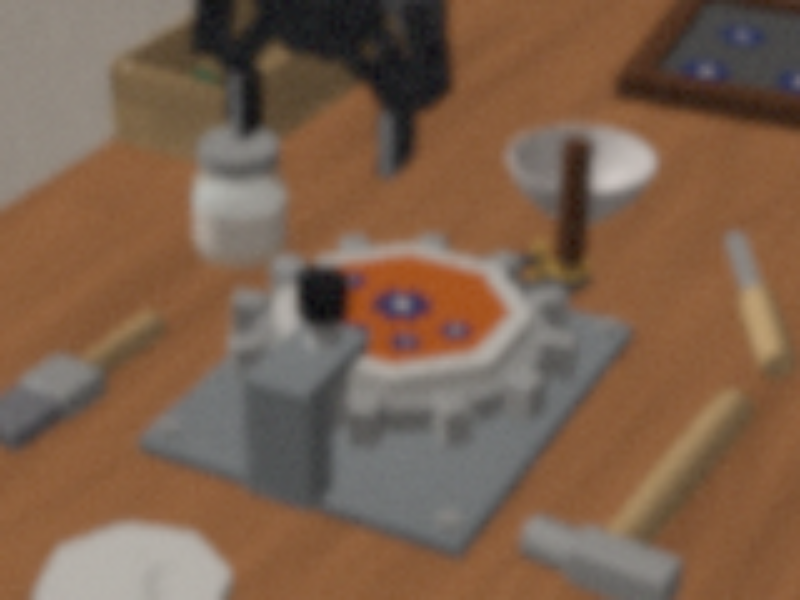

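The knob (320,297) is back at its starting height, the lever (572,200) is at rest, and the gripper is clear. Handing in.

```bash
python3 -c "
from rig import job_done
print(job_done())"
```

```text
the job is handed in; nothing more can be done
None
```

I turned the table on three teeth, brought the lever back to rest and pushed the plunger home, and handed the job in at about 20 s; the system returned no verdict, but the last pictures show the knob at its starting height and the arm clear, and no bystander looked moved.

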